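# Load the sample carousel under the analyser's measuring head

### The arm

A 6-joint arm with a two-finger parallel gripper is mounted at the origin on the work surface. World frame = base frame: x ahead of the robot, y to its left, z up, the work surface at z = 0. Lengths are in mm, angles in degrees, forces in N, time in s.
With the tool pointing down it reaches from about 325 to 925 mm from the base axis. Payload 3.1 kg.
Tool frame: the origin (TCP) lies at the very end of the fingers, on their centre line; the grasp point (between the pads) lies 19 mm behind it (bot.grip_depth is the distance from the TCP to the grasp point, in mm); x points along the fingers, y is the direction in which the jaws open and shut, and the axes are right-handed (so a half turn about x gives the same grasp; the last joint's range is limited). The gripper opens to 85 mm and grips with 20 to 120 N. Pads are 22 mm wide; open, the fingers measure 114 mm over their backs; the gripper's body (76 mm by 85 mm) begins 54 mm behind the grasp point. The pads swing forward as they close: fully open they stand 13 mm farther back than shut.
Start: joints at [-6.429, 12.427, 92.441, -0, 75.132, -6.429], TCP at [625.011, 0.021, 206.5] pointing down, gripper open.
Joint ranges: [-157.48, 157.48], [-44.54, 120.13], [17.64, 146.25], [-64.5, 244.5], [7.68, 150.69], [-147.95, 147.95]. Speed limits (degrees/s): [159.86, 159.86, 180, 180, 180, 180].

### API

Orientations are given as [roll, pitch, yaw] about the fixed x, y, z axes, in that order (R = Rz(yaw) Ry(pitch) Rx(roll)).
In Python, from rig import bot gives the robot as it stands.
- The arm moves only by the tool jog_arm, never from a script. Its argument "deltas" is text: rows parted by semicolons, each of 5 numbers parted by spaces: the shift along the tool's x, y, z in units of 800 mm (1.0 is 800 mm), then the turn about the tool's x in units of 120 degrees (1.0 is 120 degrees), then the closure, from -1 (fully open) to 1 (shut). In form: x y z twist fingers; .... A call has 1 to 8 rows; each row is the pose to reach, as a shift and turn from the pose measured when the call began, along the tool's axes at that moment; what a row does not reach only later rows make up. A row lasts 1/8 s, in which the tool goes at most 62.5 mm and 10.7 degrees, less where a joint would pass 70% of its speed; a pose out of reach is approached as far as the arm can. A call with a number of a shift or a turn outside -1 to 1 is refused whole. A call with a gripper value outside its range is refused whole. The fingers move at their own pace and stop on an object; "newtons" is the grip in N (left out, the last holds). Time passes only in rows, so rows that repeat a pose let the fingers close. It gives the time, the measured TCP pose, the force and the opening at its end, in the units of the state.
- bot.get_obs(): the state, without advancing time (a new reading comes with each control period).
- bot.grab_frame(name): name is "scene" or "side" or "wrist"; returns a dict with "color" (400x640x3 uint8, red, green, blue), "z_map" (400x640 float32, mm along the optical axis (not along the pixel's ray), 0 where there is no reading), "fx", "fy", "cx", "cy" (pixels), "R" (3x3) and "t" (3): a world point X has camera coordinates R X + t. Camera axes: x right, y down, z forward; pixel columns grow to the right and rows downward; lengths in mm; the calibration is good to about 2 mm. The wrist camera is an equidistant fisheye: a pixel r from the principal point sees the ray r / f radians off the axis. A picture is of the moment at which its call begins.
- bot.sign_off(): hands the job in, once; it reports no verdict.
The state is a dict: "time": time; "q": joint angles; "qd": joint speeds; "joint_torque": joint torques, N m; "tcp_pos": TCP position; "orientation": TCP orientation; "contact_force": force on the tool from outside, world axes, zero at the start; "torque": the same for the moment, N m; "width": finger opening in mm.
Only numpy, scipy, OpenCV 4.12 (cv2) and the standard library are available. Lean on these libraries where they do the work, as an engineer would, in place of code of your own. Each camera call takes 0.05 s, during which the arm holds its last target. There are 200 camera calls.

### The job

Load the blue sample carousel into the analyser: pick it up by its handle, tip it so that its edge slips under the overhanging measuring head, level it inside the chamber and lower it onto the turntable. The turntable's drive bar has stopped at an unknown angle: turn the carousel by its handle until you feel its underside drop over the bar and it sits fully home, level and centred on the turntable, then let go. Never let the carousel fall, tip it past 60 degrees or force it hard against the measuring head or the housing, and leave the vial, the steel standard and the spare cup where they are.

Things in the scene. Friction and masses are not known exactly. Their poses are not given: they have to be found in the camera images.
- carousel: Loose sample carousel, 280 to 460 g, standing on the mat; most of the weight is in its blue disc, 130 mm across. Origin: centre of its underside; z up its axis, x along its handle blade. Disc 10 to 15 mm above the underside; six fixed cups on it (30 mm across, on a 43 mm radius) rise to 28 mm; above them a steel stem 11 mm thick, then the handle. A half turn makes no difference to it.
- handle (a point): Where to pinch the carousel: centre of its black handle blade, on the axis, 112 mm above the underside. The blade is 40 mm long (carousel x), 12 mm thick (carousel y) and reaches from 92 to 128 mm above the underside, which stands on the mat, 3 mm above the bench.
- groove (a point): On the carousel's underside, at its origin: middle of a groove 15 mm wide and 8 mm deep that runs along the carousel's x (along the handle blade) between two steel lugs, each 46 mm long, 11 mm thick and 8 mm high, on which it stands.
- analyser: Fixed analyser, off-white, grey deck 150 mm above the bench, 470 mm deep, 380 mm wide. Origin: on the bench, under the turntable axis; x from its sloping touch-screen nose (nearest the robot, up to 265 mm before the origin) to its back, z up; turned up to 0.2 rad. Below the deck is a chamber: x -92 to 75 mm, y -82 to 82 mm, floor 70 mm above the bench.
- head_edge (a point): Middle of the lower edge (142 mm above the bench, 26 mm nose-wards of the turntable axis) of the measuring head, an aluminium tongue 8 mm thick, flush with the deck, edge marked yellow, that covers the chamber from here to its nose-side wall. A detector housing 20 mm high stands on the deck from 86 to 160 mm further nose-wards, 130 mm wide.
- opening_far_edge (a point): Middle of the opening's back edge, on the deck, 75 mm behind the turntable axis. The opening is only 101 mm long (head edge to here; 164 mm wide), so the 130 mm carousel passes only with its nose-side rim tipped down, by 20 degrees at least, best 30 to 36, and slid under the head. 23 mm behind this edge a stowed clear hatch cover begins, at most 10 mm high.
- turntable_centre (a point): Centre of the turntable's top face, 80 mm above the bench, 62 mm below the head's underside: the carousel's origin must end up here. The turntable is a fixed disc of radius 70 mm that does not turn.
- drive_bar (a point): Top of the middle of the brass drive bar across the turntable's centre: 44 mm long, 8 mm wide, 7 mm high, rounded top. It lies within 0.8 rad either way of the analyser's x axis; its angle is not measured (this point's axes are the analyser's). Lying across it, the carousel stands 7 mm too high; it drops over it when right to about 0.15 rad and 3 mm.
- vial: Bystander: small amber glass vial with black cap, 24 mm across, 48 mm tall, on the mat. Origin at the centre of its underside.
- standard: Bystander: round steel calibration standard, 40 mm across, 18 mm tall, on the mat. Origin at the centre of its underside.
- cup: Bystander: spare white sample cup with green lid, 33 mm across, 24 mm tall, on the analyser's rear deck. Origin at the centre of its underside.
Not all that is in view belongs to the job. Of the things that look like the carousel, the larger one is meant.

How it is judged:
By the outcome, as a careful person would: the job done as asked, in the order asked, and still so for the second after the job is handed in, with the robot touching nothing.
It also fails if it takes over 72 s, if anything falls off the work surface, if the arm or the gripper's body presses on something with over 40 N, if the wrist force passes 120 N, or if a joint passes its speed limit or range.

## Working session

There is one attempt and no reset: what is moved stays moved. The work goes in short steps, Python scripts to look and compute and a tool call to move; the robot and the scene stay as the last step left them, time stands still between calls to the robot, and variables do not carry over. Pictures are saved under pics/ and viewed, about 8 in all and at most 12, crops included, and the job is handed in when it is done.

Besides the shell and the picture viewer there is one more tool, called in YAML: its name, and indented under it one key for each argument. jog_arm: Moves the arm, as the interface text tells. Its arguments: {"type":"object","properties":{"deltas":{"type":"string"},"newtons":{"type":"number"}},"required":["deltas"]}

```bash
mkdir -p pics && cat > h.py <<'E'
from rig import bot
import numpy as np, cv2
from scipy.spatial.transform import Rotation as Ro
def world(f,u,v,z=None):
    u=np.atleast_1d(u).astype(int);v=np.atleast_1d(v).astype(int)
    d=f["z_map"][v,u]
    p=np.stack([(u-f["cx"])/f["fx"]*d,(v-f["cy"])/f["fy"]*d,d],1)
    return (p-f["t"])@np.asarray(f["R"])
def ray(f,u,v,z):
    R=np.asarray(f["R"]);d=np.array([(u-f["cx"])/f["fx"],(v-f["cy"])/f["fy"],1.])@R
    c=-R.T@np.asarray(f["t"]);return c+d*(z-c[2])/d[2]
def fray(f,u,v,z):
    R=np.asarray(f["R"]);x,y=(u-f["cx"])/f["fx"],(v-f["cy"])/f["fy"];r=np.hypot(x,y)+1e-9
    d=np.array([x/r*np.sin(r),y/r*np.sin(r),np.cos(r)])@R
    c=-R.T@np.asarray(f["t"]);return c+d*(z-c[2])/d[2]
def fproj(f,X):
    p=np.asarray(f["R"])@np.asarray(X,float)+f["t"];th=np.arctan2(np.hypot(p[0],p[1]),p[2]);a=np.arctan2(p[1],p[0])
    return f["cx"]+f["fx"]*th*np.cos(a),f["cy"]+f["fy"]*th*np.sin(a)
def proj(f,X):
    p=np.asarray(f["R"])@np.asarray(X,float)+f["t"];return f["cx"]+f["fx"]*p[0]/p[2],f["cy"]+f["fy"]*p[1]/p[2]
def save(n,im): cv2.imwrite(f"pics/{n}.png",im[...,::-1])
E
python3 - <<'E'
from h import *
o=bot.get_obs();print({k:np.round(v,2) for k,v in o.items()},bot.grip_depth)
for n in("scene","side","wrist"):
    f=bot.grab_frame(n);save(n+"0",f["color"]);np.savez(f"{n}0.npz",**f)
    R=np.asarray(f["R"]);print(n,f["fx"],f["cx"],f["cy"],np.round(-R.T@f["t"]),np.round(R[2],2))
a=cv2.imread("pics/scene0.png");b=cv2.imread("pics/side0.png")
cv2.imwrite("pics/both.png",np.vstack([cv2.resize(a,(480,300)),cv2.resize(b,(480,300))]))
E
```

```text
{'time': np.float64(0.0), 'q': array([-6.43, 12.48, 92.53,  0.  , 75.13, -6.43]), 'qd': array([ 0.04, -0.04,  0.08, -0.03,  0.03, -0.1 ]), 'joint_torque': array([-0.000e+00, -3.968e+01, -3.039e+01, -0.000e+00,  1.000e-02,
        0.000e+00]), 'tcp_pos': array([6.2411e+02, 1.3000e-01, 2.0516e+02]), 'orientation': array([-96.55,  89.86, 173.45]), 'contact_force': array([-0.28, -0.36, -0.5 ]), 'torque': array([ 0.02,  0.02, -0.  ]), 'width': np.float64(85.43)} 18.700000000000003
scene 440.9044690225414 313.1406297904128 200.2080411552306 [1015. -176.  941.] [-0.43  0.26 -0.86]
side 386.65885143656664 316.2016734026996 207.22470500997267 [1059.  634.  965.] [-0.42 -0.49 -0.77]
wrist 309.70691628693146 321.0225275189387 199.22297957490423 [625.  64. 373.] [-0.   -0.26 -0.97]
```

View pics/scene0.png

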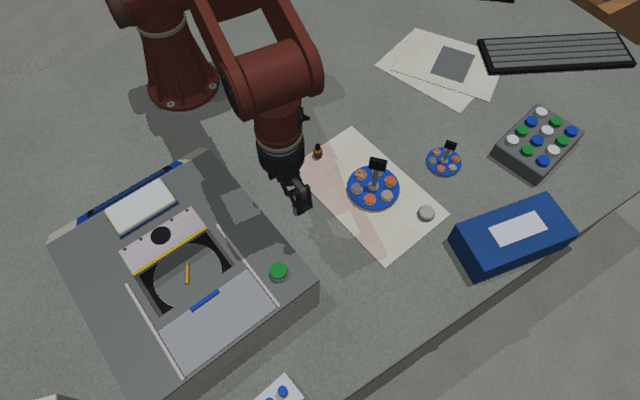

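View pics/side0.png

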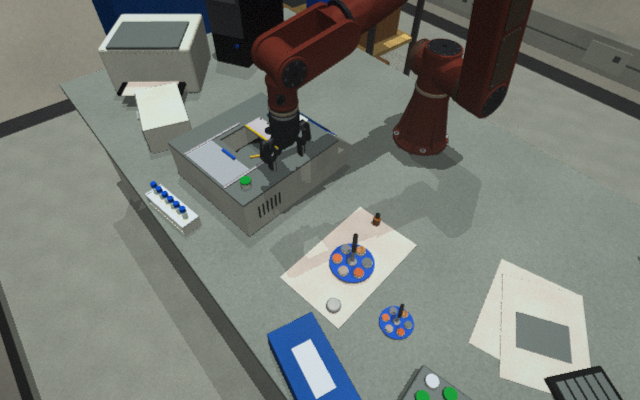

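Scene picture: the blue-disc carousels are at (373,185), on the mat and larger, and at (444,160), small and on the bench. Other blue things are the box (512,235), the rack (283,390) and the strip (205,300). The large one on the mat is meant. The head's yellow edge runs roughly (133,272)–(205,235), and the brass bar shows at (187,272). The side picture agrees, with the large carousel at (352,262) and the small one at (396,322).

```bash
python3 - <<'E'
from h import *
F={n:dict(np.load(n+"0.npz")) for n in("scene","side")}
def mask(f,lo,hi,box):
    h=cv2.cvtColor(f["color"],cv2.COLOR_RGB2HSV);m=cv2.inRange(h,lo,hi);k=np.zeros_like(m);x0,y0,x1,y1=box;k[y0:y1,x0:x1]=255
    return m&k
# carousel disc: hull of blue, centre via ellipse fit cast on z=3+13
for n,b in(("scene",(340,150,410,220)),("side",(320,230,385,290))):
    f=F[n];m=mask(f,(105,120,60),(125,255,255),b)
    pts=cv2.convexHull(cv2.findNonZero(m))[:,0]
    W=np.array([ray(f,u,v,18)[:2] for u,v in pts]).astype(np.float32)
    c,r=cv2.minEnclosingCircle(W);e=cv2.fitEllipse(W);print(n,"disc",np.round(c),round(r,1),np.round(e[0]),np.round(e[1]))
    x0,y0,x1,y1=b
    m=mask(f,(0,0,0),(180,255,50),(x0,y0-20,x1,y1-20));v,u=np.nonzero(m)
    P=world(f,u,v);P=P[(P[:,2]>85)&(P[:,2]<150)]
    (cx,cy),s,a=cv2.minAreaRect(P[:,:2].astype(np.float32));d=np.linalg.svd(P[:,:2]-P[:,:2].mean(0))[2][0]
    print(" handle",len(P),np.round(P.mean(0)),np.round(P.min(0)),np.round(P.max(0)),"rect",round(cx),round(cy),np.round(s),round(a),"dir",np.degrees(np.arctan2(d[1],d[0])).round(1))
# yellow head edge & bar
for n,b in(("scene",(120,220,215,285)),("side",(235,110,275,160))):
    f=F[n];m=mask(f,(18,110,110),(35,255,255),b)
    k,l,st,ce=cv2.connectedComponentsWithStats(m)
    for i in range(1,k):
        if st[i,4]<12: continue
        v,u=np.nonzero(l==i);P=world(f,u,v)
        z=150 if np.median(P[:,2])>125 else 87
        Q=np.array([ray(f,a,b_,z)[:2] for a,b_ in zip(u,v)]);mu=Q.mean(0);d=np.linalg.svd(Q-mu)[2][0];t=(Q-mu)@d
        print(n,"comp",st[i],np.round(np.median(P,0)),"cast z",z,"mean",np.round(mu,1),"dir",np.degrees(np.arctan2(d[1],d[0])).round(1),"ends",np.round(mu+d*t.min()),np.round(mu+d*t.max()))
f=F["scene"];c=f["color"][120:230,290:470];d=f["color"][170:370,40:330]
save("crop",np.vstack([cv2.resize(c,(720,440))[:300],cv2.resize(d,(435,300)) if 0 else cv2.copyMakeBorder(cv2.resize(d,(435,300)),0,0,0,285,0)]))
E
```

```text
scene disc [597. 249.] 64.6 [597. 249.] [127. 128.]
 handle 189 [598. 247. 119.] [580. 234.  93.] [613. 262. 134.] rect 596 249 [37. 15.] 38 dir 41.0
side disc [596. 251.] 64.5 [596. 251.] [127. 128.]
 handle 57 [602. 256. 125.] [582. 237. 103.] [614. 267. 134.] rect 598 252 [38.  8.] 41 dir 41.5
scene comp [132 226  75  50 236] [ 561. -235.  150.] cast z 150 mean [ 561.  -234.1] dir 96.1 ends [ 569. -313.] [ 552. -151.]
scene comp [185 263   4  21  71] [ 592. -229.   86.] cast z 87 mean [ 592.  -228.7] dir -25.5 ends [ 571. -218.] [ 610. -238.]
side comp [244 125  24  16  54] [ 564. -256.  151.] cast z 150 mean [ 563.  -256.5] dir 96.5 ends [ 570. -314.] [ 557. -203.]
side comp [250 154  10   4  23] [ 594. -230.   85.] cast z 87 mean [ 595.5 -228.7] dir -21.4 ends [ 581. -223.] [ 610. -234.]
```

View pics/crop.png

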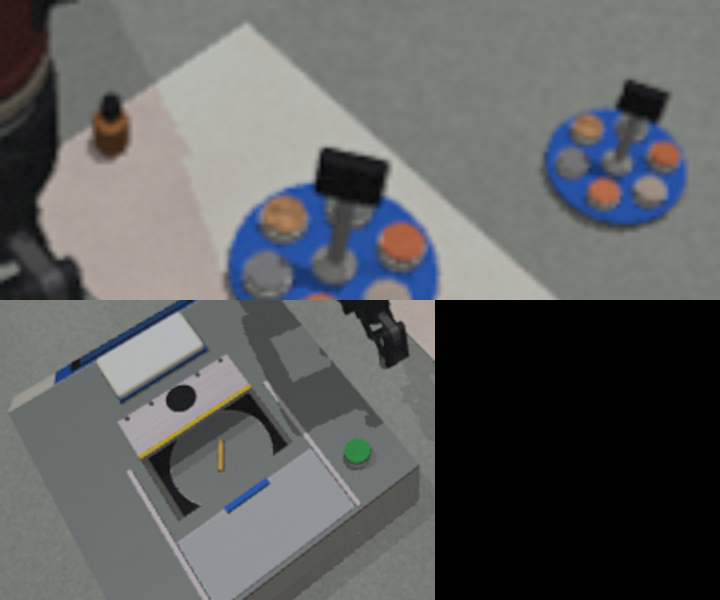

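```bash
cat >> h.py <<'E'
def state():
    o=bot.get_obs();r=Ro.from_euler('xyz',o["orientation"],degrees=True).as_matrix()
    b=-np.cross(r[:,1],[0,0,1]);yaw=np.degrees(np.arctan2(b[1],b[0]))
    print("t",round(float(o["time"]),2),"tcp",np.round(o["tcp_pos"],1),"blade yaw",yaw.round(1),"tilt",np.degrees(np.arccos(-r[2,0])).round(2),"w",np.round(o["width"],1),"F",np.round(o["contact_force"],1),"M",np.round(o["torque"],2))
    return o,r,yaw
def go(tgt,byaw=None):
    o,r,yaw=state();d=r.T@(np.asarray(tgt,float)-o["tcp_pos"])/800
    tw=0 if byaw is None else -((byaw-yaw+90)%180-90)/120
    print("->",np.round(d,4),"twist",round(tw,4))
E
python3 -c "
from h import *
go([597,250,155],41)"
```

```text
t 0.15 tcp [6.243e+02 1.000e-01 2.054e+02] blade yaw 90.0 tilt 0.11 w 85.5 F [-0.4  0.9 -0.8] M [-0.   -0.07 -0.02]
-> [ 0.0632 -0.034  -0.3124] twist 0.4083
```

jog_arm:
  deltas: "0.063 -0.034 -0.312 0.408 -1;0.063 -0.034 -0.312 0.408 -1;0.063 -0.034 -0.312 0.408 -1;0.063 -0.034 -0.312 0.408 -1;0.063 -0.034 -0.312 0.408 -1;0.063 -0.034 -0.312 0.408 -1;0.063 -0.034 -0.312 0.408 -1;0.063 -0.034 -0.312 0.408 -1"

```text
time: 1.15
tcp_pos: [597.6, 248.4, 155.5]
orientation: [-46.7, 89.9, 174.3]
contact_force: [-0.5, -0.5, 0.4]
width: 85.5
```

```bash
python3 - <<'E'
from h import *
o,r,y=state()
f=bot.grab_frame("wrist");save("w1",f["color"]);np.savez("w1.npz",**f)
print(np.round(fproj(f,[597,250,131])),np.round(fproj(f,o["tcp_pos"])))
h=cv2.cvtColor(f["color"],cv2.COLOR_RGB2HSV);m=cv2.inRange(h,(105,120,40),(125,255,255))
k,l,st,ce=cv2.connectedComponentsWithStats(m);i=1+st[1:,4].argmax()
pts=cv2.convexHull(cv2.findNonZero((l==i).astype(np.uint8)))[:,0]
W=np.array([fray(f,u,v,18)[:2] for u,v in pts]).astype(np.float32);print(cv2.minEnclosingCircle(W),st[i])
E
```

```text
t 1.15 tcp [597.6 248.4 155.5] blade yaw 41.0 tilt 0.08 w 85.5 F [-0.5 -0.5  0.4] M [ 0.01  0.   -0.01]
[317. 219.] [319. 233.]
((596.185546875, 248.99302673339844), 64.53668212890625) [ 256  120  127  123 6447]
```

View pics/w1.png

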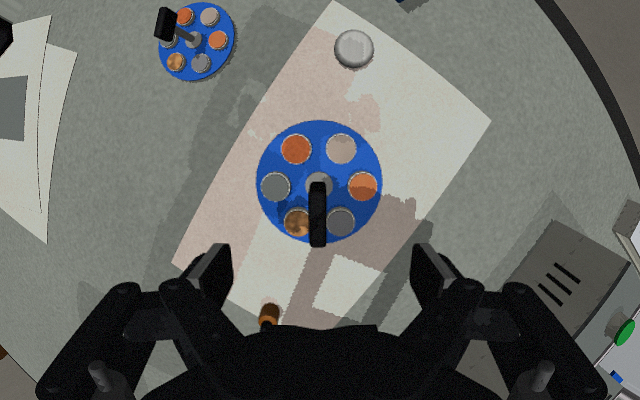

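The wrist view shows the handle blade at (317,215), centred between the jaws and square to them. The disc is centred at (319,182), the vial is clear at (270,315), and the standard is at (354,48).

```bash
python3 -c "
from h import *
f=dict(np.load('scene0.npz'));print('vial',ray(f,318,158,3),'std',ray(f,426,215,10))
go([596.8,249.3,96],41)"
```

```text
vial [440.77450844 188.11513514   3.        ] std [726.48647268 312.39076648  10.        ]
t 1.2 tcp [597.6 248.5 155.5] blade yaw 41.0 tilt 0.08 w 85.4 F [-0.5 -0.5 -0.7] M [0.02 0.01 0.01]
-> [ 0.0744 -0.0013  0.    ] twist -0.0001
```

jog_arm:
  deltas: "0.04 -0.001 0 0 -1;0.074 -0.001 0 0 -1;0.074 -0.001 0 0 -1;0.074 -0.001 0 0 1;0.074 -0.001 0 0 1;0.074 -0.001 0 0 1;0.074 -0.001 0 0 1;0.074 -0.001 0 0 1"
  newtons: 25

```text
time: 2.2
tcp_pos: [597.3, 249.6, 97.2]
orientation: [-105.3, 89.9, 115.7]
contact_force: [-1.9, 0.3, 3.3]
width: 11.3
```

```bash
python3 -c "
from h import *
o,r,y=state();print(np.round(r,3))"
```

```text
t 2.2 tcp [597.3 249.6  97.2] blade yaw 41.0 tilt 0.07 w 11.3 F [-1.9  0.3  3.3] M [ 0.16  0.17 -0.03]
[[-0.001  0.656 -0.755]
 [ 0.001 -0.755 -0.656]
 [-1.    -0.001 -0.   ]]
```

jog_arm:
  deltas: "-0.001 0 0.008 0 1;-0.0015 0 0.016 0 1;-0.002 0 0.024 0 1;-0.0025 0 0.032 0 1;-0.004 0 0.040 0 1;-0.006 0 0.050 0 1;-0.006 0 0.050 0 1"
  newtons: 25

```text
time: 3.08
tcp_pos: [566.7, 223.0, 102.1]
orientation: [-109.2, 89.9, 111.7]
contact_force: [0.4, -0.1, -3.6]
width: 11.0
```

```bash
python3 - <<'E'
from h import *
o,r,y=state()
f=bot.grab_frame("wrist");g=bot.grab_frame("side")
save("t1",np.hstack([f["color"][60:340,180:460],cv2.resize(g["color"][180:320,300:440],(280,280),interpolation=cv2.INTER_NEAREST)]))
h=cv2.cvtColor(g["color"],cv2.COLOR_RGB2HSV);m=cv2.inRange(h,(105,120,40),(125,255,255));m[:,:300]=0;m[:,400:]=0;m[:210]=0;m[290:]=0
v,u=np.nonzero(m);P=world(g,u,v)
P=P[(P[:,2]>0)&(P[:,2]<110)];A=np.c_[P[:,:2],np.ones(len(P))]
for _ in range(3):
    s=np.linalg.lstsq(A,P[:,2],rcond=None)[0];k=abs(A@s-P[:,2])<4;A=A[k];P=P[k]
print(len(P),s,"tilt",np.degrees(np.arctan(np.hypot(*s[:2]))),"uphill dir",np.degrees(np.arctan2(s[1],s[0])),P.min(0),P.max(0))
E
```

```text
t 3.08 tcp [566.7 223.  102.1] blade yaw 41.0 tilt 0.07 w 11.0 F [ 0.4 -0.1 -3.6] M [-0.03 -0.01 -0.01]
585 [-4.94153164e-03  1.14776315e-02  2.36862365e+01] tilt 0.7159416719472033 uphill dir 113.29360996739887 [502.42757796 160.32300807  19.14558698] [631.42868987 288.27896328  27.68124165]
```

View pics/t1.png

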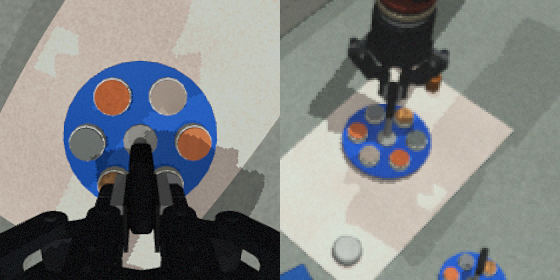

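The carousel did not tip: the pads held it, so it rose level about 5 mm and slid (disc centre at (140,125) in the left crop). Pivoting it needs a firm stop under the rim. I will rest the rim lightly on the plain left edge of the analyser deck and lower the handle outward so the blade turns in the pads.

```bash
python3 - <<'E'
from h import *
f=dict(np.load('scene0.npz'))
O=np.array([590,-229.]);a=np.radians(6.2);ex=np.array([np.cos(a),np.sin(a)]);ey=np.array([-ex[1],ex[0]])
for n,u,v,z in(("cup",279,270,165),("edgeA",205,150,150),("edgeB",318,282,150),("edge mid",262,217,150)):
    p=ray(f,u,v,z)[:2]-O;print(n,np.round([p@ex,p@ey]))
# deck height profile across left edge at x=-60
for x in(-60,-30):
  for y in(120,150,170,180,186,190,194,200):
    p=O+x*ex+y*ey
    u,v=proj(f,[*p,150]);print(x,y,np.round(world(f,round(u),round(v))[0]))
P=O-60*ex+240*ey;go([*P,275],96.2)
E
```

```text
cup [143. 139.]
edgeA [-197.  181.]
edgeB [203. 185.]
edge mid [ 23. 183.]
-60 120 [ 516. -116.  149.]
-60 150 [512. -86. 149.]
-60 170 [512. -67. 151.]
-60 180 [510. -57. 148.]
-60 186 [511. -50. 152.]
-60 190 [509. -47. 149.]
-60 194 [412. -16.  -2.]
-60 200 [414. -11.   1.]
-30 120 [ 549. -113.  152.]
-30 150 [544. -83. 150.]
-30 170 [542. -64. 150.]
-30 180 [542. -54. 153.]
-30 186 [541. -47. 149.]
-30 190 [540. -44. 149.]
-30 194 [451. -14.   1.]
-30 200 [447.  -6.  -1.]
t 3.17 tcp [567.3 223.4 102.2] blade yaw 41.0 tilt 0.08 w 11.0 F [ 0.1 -0.1 -2.9] M [-0.09 -0.01 -0.02]
-> [-0.2164  0.1562  0.2396] twist -0.4602
```

jog_arm:
  deltas: "-0.07 0 0 0 1;-0.13 0.03 0.05 -0.08 1;-0.19 0.07 0.11 -0.17 1;-0.216 0.11 0.17 -0.26 1;-0.216 0.14 0.22 -0.35 1;-0.216 0.156 0.24 -0.44 1;-0.216 0.156 0.24 -0.46 1;-0.216 0.156 0.24 -0.46 1"
  newtons: 60

```text
time: 4.18
tcp_pos: [504.2, 2.7, 274.9]
orientation: [145.7, 89.9, 61.8]
contact_force: [-0.1, 0.9, -2.6]
width: 10.1
```

```bash
python3 - <<'E'
from h import *
O=np.array([590,-229.]);a=np.radians(6.2);ex=np.array([np.cos(a),np.sin(a)]);ey=np.array([-ex[1],ex[0]])
o,r,y=state();p=o["tcp_pos"][:2]-O;print("analyser xy",np.round([p@ex,p@ey],1));print(np.round(r[:,2],2),np.round(o["q"],0))
P=O-60*ex+242*ey;go([*P,150+102-19],96.2)
E
```

```text
t 4.17 tcp [504.2   2.7 274.9] blade yaw 96.1 tilt 0.1 w 10.1 F [-0.1  0.9 -2.6] M [ 0.07 -0.   -0.03]
analyser xy [-60.3 239.6]
[ 0.11 -0.99 -0.  ] [ -8.  -6. 104.   0.  82. -14.]
t 4.17 tcp [504.2   2.7 274.9] blade yaw 96.1 tilt 0.1 w 10.1 F [-0.1  0.9 -2.6] M [ 0.07 -0.   -0.03]
-> [ 0.0524  0.0003 -0.0029] twist -0.001
```

jog_arm:
  deltas: "0.03 0 0 0 1;0.046 0 0 0 1;0.0511 0 0 0 1;0.057 0 -0.010 0 1;0.0634 0 -0.0212 0 1;0.0634 0 -0.0212 0 1"
  newtons: 25

```text
time: 4.92
tcp_pos: [503.4, 20.1, 226.6]
orientation: [90.0, 89.8, 6.1]
contact_force: [-3.0, -0.2, 5.1]
width: 9.5
```

```bash
cat >> h.py <<'E'
def tilt(g,z0,z1,c,rad=140,hsv=((100,110,30),(128,255,255))):
    h=cv2.cvtColor(g["color"],cv2.COLOR_RGB2HSV);v,u=np.nonzero(cv2.inRange(h,*hsv))
    P=world(g,u,v);P=P[(P[:,2]>z0)&(P[:,2]<z1)&(np.hypot(*(P[:,:2]-c).T)<rad)]
    best=None;rng=np.random.default_rng(0)
    for _ in range(200):
        q=P[rng.choice(len(P),3,False)];n=np.cross(q[1]-q[0],q[2]-q[0]);n/=np.linalg.norm(n)+1e-9
        k=abs((P-q[0])@n)<3
        if best is None or k.sum()>best.sum():best=k
    P=P[best];n=np.linalg.svd(P-P.mean(0))[2][2];n*=np.sign(n[2])
    print("disc n",len(P),"tilt",np.degrees(np.arccos(n[2])).round(1),"lean dir",np.degrees(np.arctan2(n[1],n[0])).round(1),"min",np.round(P.min(0)),"max",np.round(P.max(0)),"mean",np.round(P.mean(0)))
E
python3 - <<'E'
from h import *
o,r,y=state();g=bot.grab_frame("side")
tilt(g,60,260,o["tcp_pos"][:2]);g=bot.grab_frame("scene");tilt(g,60,260,o["tcp_pos"][:2])
E
```

```text
t 4.92 tcp [503.4  20.1 226.6] blade yaw 96.1 tilt 0.21 w 9.5 F [-3.  -0.2  5.1] M [-0.3   0.48 -0.15]
disc n 489 tilt 7.8 lean dir 90.3 min [438. -58. 138.] max [568.  68. 160.] mean [512.  12. 148.]
disc n 1023 tilt 7.4 lean dir 90.6 min [442. -61. 138.] max [570.  66. 158.] mean [516.  -3. 149.]
```

jog_arm:
  deltas: "0.010 0 -0.010 0 1;0.019 0 -0.018 0 1;0.026 0 -0.025 0 1;0.034 0 -0.031 0 1;0.040 0 -0.035 0 1;0.046 0 -0.039 0 1;0.050 0 -0.042 0 1;0.050 0 -0.042 0 1"
  newtons: 25

```text
time: 6.02
tcp_pos: [500.6, 58.8, 190.6]
orientation: [146.6, 89.3, 62.6]
contact_force: [-7.9, 12.9, 13.1]
width: 9.9
```

```bash
python3 - <<'E'
from h import *
o,r,y=state();g=bot.grab_frame("side")
tilt(g,60,260,o["tcp_pos"][:2]);g=bot.grab_frame("scene");tilt(g,60,260,o["tcp_pos"][:2]);w=bot.grab_frame("wrist")
save("t2",np.hstack([g["color"][80:280,180:380],w["color"][80:280,200:440]]))
E
```

```text
t 6.03 tcp [500.6  58.8 190.6] blade yaw 96.1 tilt 0.68 w 9.9 F [-7.9 12.9 13.1] M [ 1.62  1.24 -0.31]
disc n 540 tilt 30.0 lean dir 93.3 min [444. -56.  97.] max [570.  56. 162.] mean [516.   3. 129.]
disc n 730 tilt 29.4 lean dir 94.1 min [443. -58.  96.] max [572.  53. 163.] mean [517. -11. 135.]
```

View pics/t2.png

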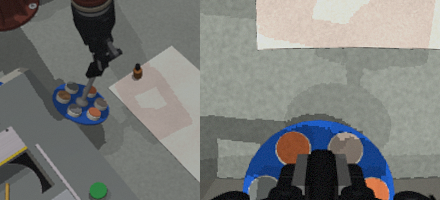

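The tipping works: the disc is about 30° over with its high rim on the deck edge (disc at (80,105) in the left crop), and everything else stands clear. A little more tilt, then I clamp and lift away.

jog_arm:
  deltas: "0.004 0 -0.003 0 1;0.008 0 -0.006 0 1;0.008 0 -0.006 0 1"
  newtons: 22

```text
time: 6.55
tcp_pos: [501.8, 65.5, 186.1]
orientation: [138.7, 89.0, 54.8]
contact_force: [-0.4, 5.8, 6.0]
width: 10.1
```

jog_arm:
  deltas: "0 0 0 0 1;0 0 0 0 1;-0.01 0 -0.005 0 1;-0.04 0 -0.02 0 1;-0.08 0 -0.02 0 1;-0.12 0 -0.02 0 1;-0.14 0 -0.02 0 1;-0.14 0 -0.02 0 1"
  newtons: 100

```text
time: 7.55
tcp_pos: [499.5, 79.7, 298.8]
orientation: [135.2, 89.0, 51.3]
contact_force: [-0.6, -0.5, -3.3]
width: 8.7
```

```bash
python3 - <<'E'
from h import *
o,r,y=state();g=bot.grab_frame("side")
tilt(g,120,380,o["tcp_pos"][:2]);g=bot.grab_frame("scene");tilt(g,120,380,o["tcp_pos"][:2])
print(np.round(r[:,2],2),np.round(o["q"],0))
E
```

```text
t 7.55 tcp [499.5  79.7 298.8] blade yaw 96.1 tilt 1.02 w 8.7 F [-0.6 -0.5 -3.3] M [ 0.18  0.01 -0.03]
disc n 637 tilt 27.8 lean dir 96.7 min [441. -35. 204.] max [571.  79. 268.] mean [515.  26. 235.]
disc n 808 tilt 28.1 lean dir 95.7 min [444. -36. 203.] max [571.  77. 266.] mean [517.  12. 241.]
[ 0.11 -0.99 -0.01] [  1.  -7. 102.   1.  84.  -6.]
```

```bash
cat >> h.py <<'E'
O=np.array([590,-229.]);a_=np.radians(6.2);ex=np.array([np.cos(a_),np.sin(a_)]);ey=np.array([-ex[1],ex[0]])
def A(x,y,z): return [*(O+x*ex+y*ey),z]
def inA(p): d=np.asarray(p)[:2]-O;return np.round([d@ex,d@ey],1)
E
python3 - <<'E'
from h import *
go(A(-16,0,300),6.2)
E
```

```text
t 7.65 tcp [498.1  79.7 296.5] blade yaw 96.1 tilt 0.88 w 8.9 F [ 0.5  0.2 -3.7] M [0.2  0.07 0.02]
-> [-0.0092  0.0534  0.3959] twist 0.749
```

jog_arm:
  deltas: "-0.006 0.006 0.05 -0.085 1;-0.008 0.013 0.10 -0.17 1;-0.009 0.020 0.16 -0.255 1;-0.009 0.027 0.22 -0.34 1;-0.009 0.034 0.28 -0.425 1;-0.009 0.041 0.33 -0.51 1;-0.009 0.048 0.37 -0.595 1;-0.009 0.0534 0.396 -0.68 1"
  newtons: 100

```text
time: 8.65
tcp_pos: [572.8, -232.2, 296.5]
orientation: [86.5, 89.1, 84.4]
contact_force: [0.0, 0.1, -3.3]
width: 9.0
```

```bash
python3 - <<'E'
from h import *
o,r,y=state();print(inA(o["tcp_pos"]),np.round(o["q"]));go(A(-16,0,300),6.2)
E
```

```text
t 8.65 tcp [ 572.8 -232.2  296.5] blade yaw 177.9 tilt 0.9 w 9.0 F [ 0.   0.1 -3.3] M [ 0.01  0.15 -0.02]
[-17.4  -1.4] [ -29.    8.   87.    1.   84. -117.]
t 8.65 tcp [ 572.8 -232.2  296.5] blade yaw 177.9 tilt 0.9 w 9.0 F [ 0.   0.1 -3.3] M [ 0.01  0.15 -0.02]
-> [-0.0043  0.002   0.0015] twist -0.0689
```

jog_arm:
  deltas: "-0.004 0.002 0.002 -0.069 1;-0.004 0.002 0.002 -0.069 1;-0.004 0.002 0.002 -0.069 1"

```text
time: 9.02
tcp_pos: [573.8, -230.3, 298.2]
orientation: [87.3, 89.1, 93.4]
contact_force: [0.6, -0.0, -3.5]
width: 9.0
```

```bash
python3 - <<'E'
from h import *
f=dict(np.load('scene0.npz'))
for y in(-50,0,50):
    s=[]
    for x in np.arange(60,104,2):
        u,v=proj(f,A(x,y,150));s.append((int(x),int(world(f,round(u),round(v))[0][2])))
    print(y,s)
for x in(0,40):
    print(x,[(int(y),int(world(f,*[round(q) for q in proj(f,A(x,y,150))])[0][2])) for y in list(range(-92,-72,2))+list(range(70,94,2))])
o,r,y=state();print(inA(o["tcp_pos"]))
for n in("side","scene"):
    g=bot.grab_frame(n);tilt(g,160,380,o["tcp_pos"][:2],125);np.savez(n+"2.npz",**g)
    h=cv2.cvtColor(g["color"],cv2.COLOR_RGB2HSV);v,u=np.nonzero(cv2.inRange(h,(100,110,30),(128,255,255)));P=world(g,u,v)
    P=P[(P[:,2]>175)&(P[:,2]<300)&(np.hypot(*(P[:,:2]-o["tcp_pos"][:2]).T)<125)];X=(P[:,:2]-O)@np.c_[ex,ey]
    print(n,"A-frame ext",np.percentile(X,[.5,99.5],axis=0).round(1).tolist(),np.percentile(P[:,2],[.5,99.5]))
E
```

```text
-50 [(60, 79), (62, 81), (64, 80), (66, 79), (68, 78), (70, 80), (72, 80), (74, 78), (76, 149), (78, 148), (80, 150), (82, 150), (84, 149), (86, 149), (88, 148), (90, 152), (92, 148), (94, 148), (96, 152), (98, 152), (100, 154), (102, 152)]
0 [(60, 79), (62, 80), (64, 82), (66, 81), (68, 79), (70, 80), (72, 82), (74, 80), (76, 150), (78, 148), (80, 148), (82, 151), (84, 148), (86, 149), (88, 149), (90, 149), (92, 147), (94, 148), (96, 157), (98, 160), (100, 158), (102, 159)]
50 [(60, 81), (62, 80), (64, 80), (66, 79), (68, 79), (70, 80), (72, 80), (74, 78), (76, 148), (78, 148), (80, 151), (82, 152), (84, 150), (86, 150), (88, 150), (90, 149), (92, 150), (94, 149), (96, 149), (98, 153), (100, 151), (102, 153)]
0 [(-92, 150), (-90, 148), (-88, 150), (-86, 148), (-84, 150), (-82, 147), (-80, 143), (-78, 120), (-76, 107), (-74, 81), (70, 70), (72, 70), (74, 67), (76, 72), (78, 97), (80, 115), (82, 142), (84, 149), (86, 148), (88, 147), (90, 149), (92, 149)]
40 [(-92, 148), (-90, 149), (-88, 148), (-86, 146), (-84, 149), (-82, 148), (-80, 142), (-78, 118), (-76, 106), (-74, 81), (70, 70), (72, 69), (74, 70), (76, 71), (78, 91), (80, 122), (82, 149), (84, 149), (86, 151), (88, 149), (90, 149), (92, 148)]
t 9.03 tcp [ 573.8 -230.3  298.2] blade yaw -173.9 tilt 0.95 w 9.0 F [ 0.6 -0.  -3.5] M [-0.02  0.16  0.03]
[-16.3   0.4]
disc n 210 tilt 28.1 lean dir -174.4 min [ 583. -275.  211.] max [ 692. -157.  268.] mean [ 651. -198.  248.]
side A-frame ext [[-2.4, -47.9], [102.2, 67.0]] [211.10848165 267.86702142]
disc n 1078 tilt 27.8 lean dir -173.5 min [ 473. -287.  160.] max [ 693. -159.  269.] mean [ 653. -223.  247.]
scene A-frame ext [[1.9, -62.3], [102.4, 63.9]] [212.55849904 268.33540599]
```

```bash
python3 - <<'E'
from h import *
for p in((-18,0.3,203.5),(-30,.3,203.5),(-40,.3,195.5),(-50,.3,188)): go(A(*p),6.2)
E
```

```text
t 9.12 tcp [ 574.1 -230.3  299.1] blade yaw -173.8 tilt 0.92 w 8.8 F [ 0.5  0.6 -2.9] M [-0.05  0.15  0.  ]
-> [ 0.1195 -0.002  -0.0029] twist -0.0003
t 9.12 tcp [ 574.1 -230.3  299.1] blade yaw -173.8 tilt 0.92 w 8.8 F [ 0.5  0.6 -2.9] M [-0.05  0.15  0.  ]
-> [ 0.1195 -0.002  -0.0179] twist -0.0003
t 9.12 tcp [ 574.1 -230.3  299.1] blade yaw -173.8 tilt 0.92 w 8.8 F [ 0.5  0.6 -2.9] M [-0.05  0.15  0.  ]
-> [ 0.1294 -0.0022 -0.0304] twist -0.0003
t 9.12 tcp [ 574.1 -230.3  299.1] blade yaw -173.8 tilt 0.92 w 8.8 F [ 0.5  0.6 -2.9] M [-0.05  0.15  0.  ]
-> [ 0.1388 -0.0024 -0.0429] twist -0.0003
```

jog_arm:
  deltas: "0.04 -0.001 -0.003 0 1;0.08 -0.002 -0.003 0 1;0.1 -0.002 -0.003 0 1;0.1195 -0.002 -0.003 0 1;0.1195 -0.002 -0.003 0 1"

```text
time: 9.75
tcp_pos: [571.4, -230.2, 202.4]
orientation: [88.9, 89.0, 95.0]
contact_force: [-0.9, -0.4, -3.2]
width: 8.6
```

```bash
python3 - <<'E'
from h import *
o,r,y=state();print(inA(o["tcp_pos"]))
g=bot.grab_frame("scene");tilt(g,100,380,o["tcp_pos"][:2],125);w=bot.grab_frame("wrist")
save("i1",np.hstack([cv2.resize(g["color"][200:320,100:260],(480,360)),w["color"][20:380,160:480]]))
for p in((-30,.3,203.5),(-40,.3,195.5),(-50,.3,188)): go(A(*p),6.2)
E
```

```text
t 9.75 tcp [ 571.4 -230.2  202.4] blade yaw -173.8 tilt 0.98 w 8.6 F [-0.9 -0.4 -3.2] M [-0.05  0.15 -0.  ]
[-18.7   0.8]
disc n 941 tilt 28.6 lean dir -173.5 min [ 577. -288.  110.] max [ 691. -159.  173.] mean [ 650. -222.  150.]
t 9.85 tcp [ 572.7 -231.   204.5] blade yaw -173.8 tilt 0.87 w 8.6 F [ 0.9 -0.2 -2.8] M [-0.07  0.1  -0.05]
-> [ 0.0012  0.0005 -0.0157] twist -0.0004
t 9.85 tcp [ 572.7 -231.   204.5] blade yaw -173.8 tilt 0.87 w 8.6 F [ 0.9 -0.2 -2.8] M [-0.07  0.1  -0.05]
-> [ 0.0112  0.0003 -0.0282] twist -0.0004
t 9.85 tcp [ 572.7 -231.   204.5] blade yaw -173.8 tilt 0.87 w 8.6 F [ 0.9 -0.2 -2.8] M [-0.07  0.1  -0.05]
-> [ 0.0205  0.0001 -0.0408] twist -0.0004
```

View pics/i1.png

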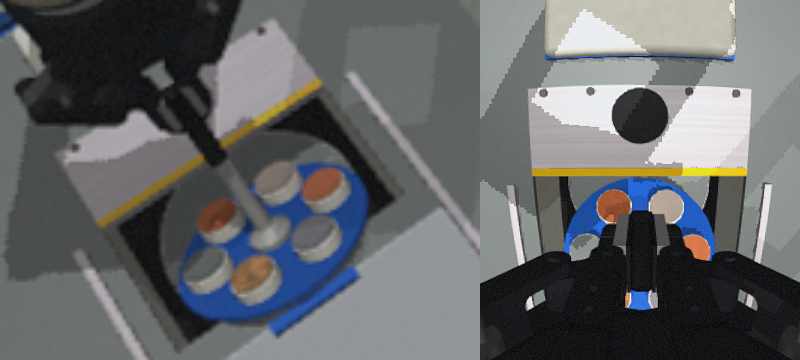

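The disc is tipped into the opening. Its low rim, at about (640,183) in the wrist half, sits just behind the yellow edge at row 172, and its high rim, at (300,310) in the left half, is above the hatch tab. Next I slide it under the head.

jog_arm:
  deltas: "0.001 0 -0.008 0 1;0.001 0 -0.0157 0 1;0.006 0 -0.022 0 1;0.011 0 -0.028 0 1;0.016 0 -0.0345 0 1;0.0205 0 -0.041 0 1;0.0205 0 -0.041 0 1"

```text
time: 10.72
tcp_pos: [539.3, -234.0, 187.3]
orientation: [80.6, 89.1, 86.7]
contact_force: [0.6, 0.2, -3.5]
width: 8.9
```

```bash
python3 - <<'E'
from h import *
o,r,y=state();print(inA(o["tcp_pos"]))
g=bot.grab_frame("scene");tilt(g,80,380,o["tcp_pos"][:2],125)
E
```

```text
t 10.72 tcp [ 539.3 -234.   187.3] blade yaw -173.9 tilt 0.91 w 8.9 F [ 0.6  0.2 -3.5] M [-0.04  0.18  0.01]
[-50.9   0.5]
disc n 819 tilt 28.6 lean dir -173.7 min [ 547. -291.   97.] max [ 657. -163.  158.] mean [ 620. -227.  136.]
```

jog_arm:
  deltas: "0.006 0 0 0 1;0.010 0 0 0 1;0.013 0 0 0 1;0.015 0 0 0 1;0.015 0 0 0 1"
  newtons: 22

```text
time: 11.4
tcp_pos: [540.6, -234.3, 177.2]
orientation: [70.5, 89.1, 76.6]
contact_force: [-1.4, 0.4, 3.8]
width: 8.6
```

```bash
python3 - <<'E'
from h import *
o,r,y=state();print(inA(o["tcp_pos"]))
g=bot.grab_frame("scene");tilt(g,80,380,o["tcp_pos"][:2],125)
E
```

```text
t 11.4 tcp [ 540.6 -234.3  177.2] blade yaw -173.8 tilt 0.85 w 8.6 F [-1.4  0.4  3.8] M [ 0.2   0.47 -0.01]
[-49.7   0. ]
disc n 830 tilt 28.5 lean dir -173.2 min [ 543. -291.   82.] max [ 659. -163.  147.] mean [ 620. -226.  126.]
```

jog_arm:
  deltas: "0.003 0 0.003 0 1;0.004 0 0.006 0 1;0.004 0 0.009 0 1;0.004 0 0.012 0 1;0.004 0 0.015 0 1;0.004 0 0.015 0 1"
  newtons: 20

```text
time: 12.2
tcp_pos: [553.3, -234.4, 176.8]
orientation: [58.8, 89.3, 64.9]
contact_force: [-3.0, 0.3, 9.0]
width: 8.9
```

```bash
python3 - <<'E'
from h import *
o,r,y=state();print(inA(o["tcp_pos"]))
g=bot.grab_frame("scene");tilt(g,80,380,o["tcp_pos"][:2],125)
E
```

```text
t 12.2 tcp [ 553.3 -234.4  176.8] blade yaw -173.8 tilt 0.71 w 8.9 F [-3.   0.3  9. ] M [-0.07  1.02  0.1 ]
[-37.   -1.4]
disc n 897 tilt 24.2 lean dir -170.0 min [ 545. -290.   83.] max [ 660. -162.  137.] mean [ 617. -225.  116.]
```

jog_arm:
  deltas: "0 0 0 0 1;-0.004 0 0 0 1;-0.011 0 0 0 1;-0.011 0 -0.008 0 1;-0.011 0 -0.014 0 1;-0.011 0 -0.014 0 1"
  newtons: 45

```text
time: 13.0
tcp_pos: [541.5, -235.6, 185.2]
orientation: [61.5, 89.3, 67.6]
contact_force: [-0.2, 1.1, -2.5]
width: 8.7
```

```bash
python3 - <<'E'
from h import *
o,r,y=state();print(inA(o["tcp_pos"]))
g=bot.grab_frame("scene");tilt(g,80,380,o["tcp_pos"][:2],125)
E
```

```text
t 13.0 tcp [ 541.5 -235.6  185.2] blade yaw -173.9 tilt 0.72 w 8.7 F [-0.2  1.1 -2.5] M [-0.05  0.21 -0.03]
[-48.9  -1.3]
disc n 910 tilt 25.4 lean dir -170.4 min [ 535. -291.   91.] max [ 655. -162.  150.] mean [ 612. -226.  128.]
```

jog_arm:
  deltas: "0.006 0 0 0 1;0.012 0 0 0 1;0.015 0 0.002 0 1;0.016 0 0.006 0 1;0.016 0 0.010 0 1;0.017 0 0.014 0 1;0.017 0 0.017 0 1;0.017 0 0.017 0 1"
  newtons: 20

```text
time: 14.05
tcp_pos: [556.7, -235.2, 176.0]
orientation: [41.5, 89.3, 47.7]
contact_force: [-2.9, -0.1, 9.3]
width: 8.9
```

```bash
python3 - <<'E'
from h import *
o,r,y=state();print(inA(o["tcp_pos"]))
g=bot.grab_frame("scene");tilt(g,80,380,o["tcp_pos"][:2],125)
E
```

```text
t 14.05 tcp [ 556.7 -235.2  176. ] blade yaw -173.8 tilt 0.66 w 8.9 F [-2.9 -0.1  9.3] M [0.08 1.13 0.03]
[-33.7  -2.6]
disc n 1004 tilt 20.1 lean dir -171.1 min [ 535. -292.   81.] max [ 656. -164.  129.] mean [ 611. -228.  111.]
```

```bash
python3 -c "
from h import *
go(A(-41.5,.5,183),6.2)"
```

```text
t 14.1 tcp [ 556.7 -235.2  176. ] blade yaw -173.8 tilt 0.66 w 8.6 F [-2.9 -0.2 10. ] M [0.11 1.13 0.05]
-> [-0.0088  0.0039 -0.0096] twist -0.0001
```

jog_arm:
  deltas: "0 0 0 0 1;-0.006 0 0 0 1;-0.012 0.002 0 0 1;-0.012 0.004 -0.006 0 1;-0.012 0.004 -0.010 0 1;-0.006 0.004 -0.010 0 1;-0.002 0.004 -0.010 0 1;0.001 0.004 -0.010 0 1"
  newtons: 40

```text
time: 15.1
tcp_pos: [549.1, -233.3, 176.5]
orientation: [33.9, 89.3, 40.0]
contact_force: [-0.8, 0.6, 6.6]
width: 8.8
```

```bash
python3 - <<'E'
from h import *
o,r,y=state();print(inA(o["tcp_pos"]))
g=bot.grab_frame("scene");tilt(g,80,380,o["tcp_pos"][:2],125)
E
```

```text
t 15.1 tcp [ 549.1 -233.3  176.5] blade yaw -173.8 tilt 0.69 w 8.8 F [-0.8  0.6  6.6] M [0.23 0.51 0.03]
[-41.1   0.1]
disc n 1034 tilt 21.1 lean dir -171.4 min [ 530. -291.   81.] max [ 653. -162.  132.] mean [ 608. -226.  113.]
```

jog_arm:
  deltas: "0.002 0 0.004 0 1;0.003 0 0.008 0 1;0.003 0 0.012 0 1;0.004 0 0.016 0 1;0.004 0 0.020 0 1;0.005 0 0.024 0 1;0.005 0 0.028 0 1;0.005 0 0.028 0 1"
  newtons: 20

```text
time: 16.15
tcp_pos: [569.6, -231.2, 174.7]
orientation: [56.7, 89.5, 62.9]
contact_force: [-9.7, 1.4, 12.2]
width: 8.4
```

```bash
python3 - <<'E'
from h import *
o,r,y=state();print(inA(o["tcp_pos"]))
g=bot.grab_frame("scene");tilt(g,80,380,o["tcp_pos"][:2],125)
E
```

```text
t 16.15 tcp [ 569.6 -231.2  174.7] blade yaw -173.8 tilt 0.46 w 8.4 F [-9.7  1.4 12.2] M [ 0.32  2.16 -0.04]
[-20.5   0. ]
disc n 1052 tilt 14.3 lean dir -168.6 min [ 533. -289.   83.] max [ 651. -161.  117.] mean [ 604. -225.  103.]
```

```bash
cat >> h.py <<'E'
from scipy.optimize import least_squares
def disc(g,c,z0=80,rad=125):
    """disc top plane and centre: plane fit, then circle r=65 through the visible rim"""
    h=cv2.cvtColor(g["color"],cv2.COLOR_RGB2HSV);v,u=np.nonzero(cv2.inRange(h,(100,110,30),(128,255,255)))
    P=world(g,u,v);P=P[(P[:,2]>z0)&(P[:,2]<300)&(np.hypot(*(P[:,:2]-c).T)<rad)]
    rng=np.random.default_rng(0);best=None
    for _ in range(300):
        q=P[rng.choice(len(P),3,False)];n=np.cross(q[1]-q[0],q[2]-q[0]);n/=np.linalg.norm(n)+1e-9
        k=abs((P-q[0])@n)<3
        if best is None or k.sum()>best.sum():best=k
    P=P[best];m=P.mean(0);B=np.linalg.svd(P-m)[2];n=B[2]*np.sign(B[2][2]);Q=(P-m)@B[:2].T
    H=cv2.convexHull(Q.astype(np.float32))[:,0]
    s=least_squares(lambda x:np.hypot(*(H-x).T)-64.5,[0,0],loss="soft_l1",f_scale=1).x
    C=m+s@B[:2];U=C-15*n
    print("disc",len(P),"tilt",np.degrees(np.arccos(n[2])).round(1),"lean",np.degrees(np.arctan2(n[1],n[0])).round(1),"centre A",inA(C),C[2].round(1),"underside A",inA(U),U[2].round(1))
    return n,C,U
E
python3 - <<'E'
from h import *
o,r,y=state();g=bot.grab_frame("scene");n,C,U=disc(g,o["tcp_pos"][:2]);s=bot.grab_frame("side");disc(s,o["tcp_pos"][:2])
piv=o["tcp_pos"]-18.7*r[:,0];d=piv-U;b=np.array([ex[0],ex[1],0]);print("pivot A",inA(piv),piv[2].round(1),"height",(d@n).round(1),"offset along blade",((d-(d@n)*n)@b).round(1))
print([int(q) for q in np.round(o["q"])])
E
```

```text
t 16.2 tcp [ 569.5 -231.2  174.7] blade yaw -173.8 tilt 0.46 w 8.6 F [-8.4  1.5 12.5] M [ 0.33  2.15 -0.02]
disc 1054 tilt 14.4 lean -168.6 centre A [7.2 3.1] 101.4 underside A [10.9  3.4] 86.9
disc 121 tilt 14.3 lean -166.4 centre A [2.4 4.2] 101.0 underside A [6.1 4.7] 86.5
pivot A [-20.7  -0.1] 193.4 height 111.1 offset along blade -4.1
[-29, 13, 96, 0, 72, -125]
```

```bash
python3 -c "
from h import *
go(A(-20.5,0,189),6.2);go(A(-28,13.3,189),-25.4);go(A(-28,13.3,178),-25.4)"
```

```text
t 16.3 tcp [ 569.5 -231.2  174.7] blade yaw -173.8 tilt 0.47 w 8.7 F [-8.1  1.1 13. ] M [ 0.33  2.17 -0.02]
-> [-0.0178  0.0001  0.0002] twist 0.0
t 16.3 tcp [ 569.5 -231.2  174.7] blade yaw -173.8 tilt 0.47 w 8.7 F [-8.1  1.1 13. ] M [ 0.33  2.17 -0.02]
-> [-0.0178  0.0168 -0.0092] twist 0.2634
t 16.3 tcp [ 569.5 -231.2  174.7] blade yaw -173.8 tilt 0.47 w 8.7 F [-8.1  1.1 13. ] M [ 0.33  2.17 -0.02]
-> [-0.004   0.0167 -0.0092] twist 0.2634
```

jog_arm:
  deltas: "-0.003 0 0 0 1;-0.010 0 0 0 1;-0.018 0 0 0 1;-0.018 0.006 -0.003 0.085 1;-0.018 0.012 -0.006 0.17 1;-0.018 0.0168 -0.0092 0.2634 1;-0.018 0.0168 -0.0092 0.2634 1;-0.018 0.0168 -0.0092 0.2634 1"
  newtons: 40

```text
time: 17.3
tcp_pos: [560.9, -218.9, 189.1]
orientation: [85.0, 89.5, 59.7]
contact_force: [0.5, -0.3, -3.4]
width: 8.9
```

```bash
python3 - <<'E'
from h import *
o,r,y=state();print(inA(o["tcp_pos"]));g=bot.grab_frame("scene");n,C,U=disc(g,o["tcp_pos"][:2]);s=bot.grab_frame("side");disc(s,o["tcp_pos"][:2])
w=bot.grab_frame("wrist");save("i2",np.hstack([cv2.resize(g["color"][200:320,100:260],(480,360)),w["color"][20:380,160:480]]))
E
```

```text
t 17.3 tcp [ 560.9 -218.9  189.1] blade yaw 154.7 tilt 0.48 w 8.9 F [ 0.5 -0.3 -3.4] M [0.11 0.08 0.03]
[-27.8  13.2]
disc 1179 tilt 15.6 lean 157.4 centre A [ 0.6 -0.6] 116.7 underside A [ 4.1 -2.5] 102.3
disc 257 tilt 15.9 lean 157.0 centre A [-0.3  0.8] 117.2 underside A [ 3.3 -1.2] 102.8
```

View pics/i2.png

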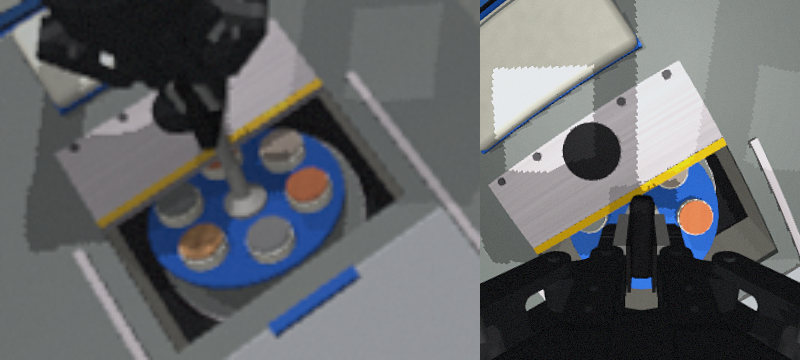

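The carousel is wholly inside the chamber under the head, tilt 15.7°, with the disc centre at (247,205) in the left half. The handle lies along the bar estimate (about -25° in world). Next I set the low end on the turntable and level it by drawing the handle back.

jog_arm:
  deltas: "0.006 0 -0.0075 0 1;0.012 0 -0.0075 0 1;0.018 0 -0.0075 0 1;0.021 0 -0.005 0 1;0.022 0 -0.001 0 1;0.022 0 0.003 0 1;0.022 0 0.007 0 1;0.022 0 0.007 0 1"
  newtons: 20

```text
time: 18.45
tcp_pos: [565.8, -220.6, 173.1]
orientation: [99.0, 89.5, 73.7]
contact_force: [-4.0, 3.3, 8.0]
width: 8.9
```

```bash
python3 - <<'E'
from h import *
o,r,y=state();print(inA(o["tcp_pos"]));g=bot.grab_frame("scene");n,C,U=disc(g,o["tcp_pos"][:2])
E
```

```text
t 18.45 tcp [ 565.8 -220.6  173.1] blade yaw 154.7 tilt 0.51 w 8.9 F [-4.   3.3  8. ] M [ 0.7   1.19 -0.03]
[-23.2  10.9]
disc 1213 tilt 11.6 lean 156.9 centre A [-3.5  1.3] 98.7 underside A [-0.8 -0.2] 84.0
```

jog_arm:
  deltas: "0.003 0 0.004 0 1;0.0035 0 0.008 0 1;0.004 0 0.012 0 1;0.004 0 0.016 0 1;0.0045 0 0.020 0 1;0.005 0 0.024 0 1;0.005 0 0.028 0 1;0.005 0 0.028 0 1"

```text
time: 19.5
tcp_pos: [587.5, -230.7, 171.6]
orientation: [78.1, 89.5, 52.8]
contact_force: [-0.6, 1.6, 6.4]
width: 8.3
```

```bash
python3 - <<'E'
from h import *
o,r,y=state();print(inA(o["tcp_pos"]));g=bot.grab_frame("scene");n,C,U=disc(g,o["tcp_pos"][:2])
E
```

```text
t 19.5 tcp [ 587.5 -230.7  171.6] blade yaw 154.7 tilt 0.54 w 8.3 F [-0.6  1.6  6.4] M [ 0.4   0.53 -0.03]
[-2.6 -1.4]
disc 1257 tilt 3.3 lean 161.5 centre A [-1.4  0. ] 95.7 underside A [-0.6 -0.3] 80.7
```

jog_arm:
  deltas: "0.003 0 0.003 0 1;0.005 0 0.006 0 1;0.006 0 0.009 0 1;0.006 0 0.009 0 1"

```text
time: 20.05
tcp_pos: [596.0, -234.6, 170.3]
orientation: [53.6, 89.4, 28.3]
contact_force: [-3.1, 2.3, 10.9]
width: 9.0
```

```bash
python3 - <<'E'
from h import *
o,r,y=state();print(inA(o["tcp_pos"]));g=bot.grab_frame("scene");n,C,U=disc(g,o["tcp_pos"][:2]);disc(bot.grab_frame("side"),o["tcp_pos"][:2])
E
```

```text
t 20.05 tcp [ 596.  -234.6  170.3] blade yaw 154.7 tilt 0.64 w 9.0 F [-3.1  2.3 10.9] M [0.29 0.54 0.06]
[ 5.3 -6.3]
disc 1237 tilt 0.5 lean -43.4 centre A [-1.1 -0.9] 94.8 underside A [-1.2 -0.9] 79.8
disc 164 tilt 0.8 lean -82.5 centre A [-1.8  0.9] 95.1 underside A [-1.8  1.2] 80.1
```

jog_arm:
  deltas: "0 0 -0.002 0 1;-0.001 0 -0.003 0 1;-0.001 0 -0.003 0 0.5;-0.001 0 -0.003 0 0;-0.001 0 -0.003 0 -1;-0.001 0 -0.003 0 -1;-0.001 0 -0.003 0 -1"

```text
time: 21.02
tcp_pos: [593.8, -233.6, 171.2]
orientation: [52.5, 89.4, 27.2]
contact_force: [-0.3, -0.1, 0.8]
width: 85.3
```

```bash
python3 - <<'E'
from h import *
o,r,y=state();print(inA(o["tcp_pos"]));g=bot.grab_frame("scene");n,C,U=disc(g,o["tcp_pos"][:2]);disc(bot.grab_frame("side"),o["tcp_pos"][:2])
h=cv2.cvtColor(g["color"],cv2.COLOR_RGB2HSV);v,u=np.nonzero(cv2.inRange(h,(0,0,0),(180,255,50)));P=world(g,u,v)
P=P[(P[:,2]>174)&(P[:,2]<206)&(np.hypot(*(P[:,:2]-C[:2]).T)<30)];print(len(P),inA(P.mean(0)),P.max(0))
go(A(-1.2,0.2,171),-25.3)
E
```

```text
t 21.02 tcp [ 593.8 -233.6  171.2] blade yaw 154.7 tilt 0.64 w 85.3 F [-0.3 -0.1  0.8] M [-0.02 -0.01 -0.02]
[ 3.3 -5. ]
disc 1249 tilt 0.3 lean 169.9 centre A [-2.2  0.8] 94.7 underside A [-2.1  0.8] 79.7
disc 171 tilt 0.8 lean -110.5 centre A [-2.5  2.9] 95.3 underside A [-2.4  3.1] 80.3
120 [6.6 0.2] [ 607.43340246 -217.49632859  205.9616428 ]
t 21.12 tcp [ 593.8 -233.6  171.2] blade yaw 154.7 tilt 0.64 w 85.6 F [ 1.1 -0.5 -0.2] M [ 0.04 -0.02  0.03]
-> [ 0.0002  0.0026 -0.0081] twist -0.0001
```

jog_arm:
  deltas: "0 0.001 -0.0085 0 -1;0 0.001 -0.0085 0 -1;0 0.001 -0.0085 0 1;0 0.001 -0.0085 0 1;0 0.001 -0.0085 0 1;0 0.001 -0.0085 0 1;0 0.001 -0.0085 0 1;0 0.001 -0.0045 0 1"
  newtons: 25

```text
time: 22.12
tcp_pos: [590.2, -231.1, 171.5]
orientation: [61.4, 89.4, 36.1]
contact_force: [-3.3, 2.7, 4.2]
width: 11.0
```

jog_arm:
  deltas: "0 0 0 0.03 1;0 0 0 0.06 1;0 0 0 0.09 1;0 0 0 0.09 1"

```text
time: 22.62
tcp_pos: [590.9, -231.2, 171.4]
orientation: [65.7, 89.4, 29.6]
contact_force: [1.2, -1.1, -0.9]
width: 11.3
```

```bash
python3 -c "
from h import *
o,r,y=state();print(inA(o['tcp_pos']))"
```

```text
t 22.62 tcp [ 590.9 -231.2  171.4] blade yaw 144.0 tilt 0.63 w 11.3 F [ 1.2 -1.1 -0.9] M [-0.09 -0.4   0.24]
[ 0.7 -2.3]
```

jog_arm:
  deltas: "0 0 0 -0.06 1;0 0 0 -0.12 1;0 0 0 -0.18 1;0 0 0 -0.18 1"

```text
time: 23.12
tcp_pos: [591.3, -230.8, 171.4]
orientation: [46.3, 89.3, 31.8]
contact_force: [2.2, 1.0, 0.4]
width: 11.1
```

```bash
python3 -c "
from h import *
o,r,y=state();print(inA(o['tcp_pos']));disc(bot.grab_frame('scene'),o['tcp_pos'][:2])"
```

```text
t 23.12 tcp [ 591.3 -230.8  171.4] blade yaw 165.5 tilt 0.7 w 11.1 F [2.2 1.  0.4] M [ 0.29 -0.34 -0.07]
[ 1.1 -1.9]
disc 1267 tilt 0.5 lean -79.6 centre A [0.5 0.3] 94.8 underside A [0.5 0.5] 79.8
```

Turning either way met the bar's stops at about ±10°, with no rise. I turn back to the middle, release and withdraw straight up.

jog_arm:
  deltas: "0 0 0 0.05 1;0 0 0 0.09 1;0 0 0 0.09 1;0 0 0 0.09 0.5;0 0 0 0.09 -1;0 0 0 0.09 -1;0 0 0 0.09 -1;0 0 0 0.09 -1"

```text
time: 24.18
tcp_pos: [591.3, -230.9, 171.4]
orientation: [56.6, 89.3, 31.2]
contact_force: [-0.1, 0.4, 0.6]
width: 85.5
```

jog_arm:
  deltas: "-0.03 0 0 0 -1;-0.08 0 0 0 -1;-0.15 0 0 0 -1;-0.2 0 0 0 -1;-0.2 0 0 0 -1"

```text
time: 24.8
tcp_pos: [591.9, -233.0, 337.5]
orientation: [29.1, 88.9, 3.8]
contact_force: [-0.0, 0.6, -0.3]
width: 85.3
```

```bash
python3 - <<'E'
from h import *
o,r,y=state();g=bot.grab_frame("scene");n,C,U=disc(g,O);s=bot.grab_frame("side");disc(s,O)
f=dict(np.load('scene0.npz'))
for nm,(lo,hi,b) in {"cup":((50,120,50),(75,255,255),(265,255,295,285)),"vial":((5,150,60),(20,255,220),(308,140,328,165))}.items():
    for q in(f,g):
        m=cv2.inRange(cv2.cvtColor(q["color"],cv2.COLOR_RGB2HSV),lo,hi);x0,y0,x1,y1=b;v,u=np.nonzero(m[y0:y1,x0:x1]);print(nm,len(u),(u.mean()+x0).round(1),(v.mean()+y0).round(1))
# true centre: turntable light disc? blade direction
h=cv2.cvtColor(g["color"],cv2.COLOR_RGB2HSV);v,u=np.nonzero(cv2.inRange(h,(0,0,0),(180,255,50)));P=world(g,u,v)
P=P[(P[:,2]>165)&(P[:,2]<215)&(np.hypot(*(P[:,:2]-C[:2]).T)<30)];d=np.linalg.svd(P[:,:2]-P[:,:2].mean(0))[2][0]
print("blade",len(P),inA(P.mean(0)),"top z",P[:,2].max().round(1),"dir",np.degrees(np.arctan2(d[1],d[0])).round(1))
save("end",np.hstack([cv2.resize(g["color"][180:340,60:320],(420,260)),cv2.resize(s["color"][80:220,160:380],(380,260))]))
E
```

```text
t 24.8 tcp [ 591.9 -233.   337.5] blade yaw 154.7 tilt 1.12 w 85.3 F [-0.   0.6 -0.3] M [-0.    0.01  0.03]
disc 1270 tilt 0.1 lean 179.9 centre A [0.7 0.2] 94.6 underside A [0.7 0.2] 79.6
disc 170 tilt 0.8 lean -143.3 centre A [-1.5  2.1] 95.3 underside A [-1.3  2.2] 80.3
cup 220 277.8 270.2
cup 221 277.9 270.2
vial 36 317.1 152.1
vial 26 317.1 151.0
blade 240 [ 5.4 -0.1] top z 210.0 dir -26.3
```

View pics/end.png

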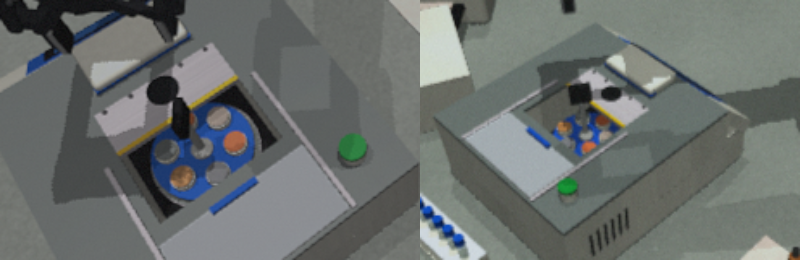

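The carousel sits level in the chamber, with its disc at (205,150) in the left half, the handle along the bar, and the gripper well clear. The cup is where it was at (352,148).

```bash
python3 -c "
from rig import bot
print(bot.sign_off())"
```

```text
the job is handed in; nothing more can be done
None
```

The carousel is loaded in the analyser, sitting level and fully home over the drive bar. I handed the job in at about 25 s of the allowed 72.

**How it was done**
- **Tipping:** The moves could not tilt the gripper, so I tipped the carousel in the pads. I rested its rim on the left edge of the analyser deck and lowered the handle to about 28°. A first try on the mat only slid it about 40 mm and lifted it slightly, without tipping it.
- **Inserting and levelling:** I slid the low rim under the measuring head. Inside the chamber I levelled it in stages against the turntable.
- **Finding the bar:** The bar was visible in the first pictures, so I turned the handle to that angle before levelling. The carousel therefore came down straight over the bar, and I felt no separate drop.
- **Centring:** I let go and took hold of the handle again at its centre. I nudged the carousel about 3 mm to centre it, turned it about 10° each way to feel the bar, turned it back and let go.

**Last checks, with the gripper clear**

| Check | Result |
|---|---|
| Tilt | 0.1° (scene camera), 0.8° (side camera) |
| Underside height | 79.6 and 80.3 mm, against 80 mm when home and 87 mm if lying on the bar |
| Centring | within about 1 to 3 mm; the two cameras differ by about 3 mm |
| Handle direction | -26°, against the bar's measured -25.5° (scene) and -21.4° (side, shorter view) |

- **Turning feel:** The resistance was clear one way (0.24 N m) but weak the other (0.07 N m). The height reading is the stronger sign that it is home.
- **Forces:** The largest I read between moves was about 20 N, at the deck edge while tipping. The largest on the turntable was about 16 N.
- **Bystanders:** The cup had not moved. The vial's patch sat within about 1 pixel of where it was, with fewer pixels visible. I did not re-measure the steel standard, but no move went near it.

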